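Close the tea tub and bring the tea carrier, level, to the board

ROBOT

A 6-joint arm with a two-finger parallel gripper is mounted at the origin on a cart in front of the work surface, level with it; the furniture and walls round the work are solid. World frame = base frame: x ahead of the robot, y to its left, z up, the work surface at z = 0. Lengths are in mm, angles in rad, forces in N, time in s.
With the tool pointing down it reaches from about 350 to 775 mm from the base axis. Payload 7.3 kg.
Tool frame: the origin (TCP) lies midway between the tips of the shut fingers; the grasp point (between the pads) lies 19 mm behind it; z points along the fingers, y is the direction in which the jaws open and shut (so a half turn about z gives the same grasp; the last joint's range is limited). The gripper opens to 92 mm and grips with 3 to 60 N. Pads are 19 mm wide; open, the fingers measure 130 mm over their backs; the gripper's body (75 mm by 190 mm) begins 47 mm behind the grasp point.
Start: joints at [-1.348, 0.342, 1.524, -0, 1.275, -0.146], TCP at [189.284, -489.711, 226.741] pointing down, gripper open.
Joint ranges: [-2.53, 2.53], [-0.77, 2.02], [0.04, 2.7], [-1, 4.14], [0.28, 2.66], [-3.11, 3.11]. Speed limits (rad/s): [2.57, 2.57, 3.14, 3.14, 3.14, 3.14].

INTERFACE

Orientations are given as [roll, pitch, yaw] about the fixed x, y, z axes, in that order (R = Rz(yaw) Ry(pitch) Rx(roll)).
In Python, from plant import sensors, imaging, ticket gives the robot as it stands. The module is installed in compiled form; this text tells all that it offers.
- The arm moves only by the tool arm_command, never from a script. Its argument "increments" is one flat list of numbers, 5 for each row, row after row: the closure, from 0 (fully open) to 1 (shut), then the shift along the tool's x, y, z in mm, then the turn about the tool's z in degrees. In form: [hand, dx, dy, dz, spin, hand, dx, dy, dz, spin, ...]. A call has 1 to 20 rows; each row is the pose to reach, as a shift and turn from the pose commanded when the call began, along the tool's axes at that moment; what a row does not reach only later rows make up. A row lasts 1/8 s, in which the tool goes at most 62.5 mm and 10.7 degrees, less where a joint would pass 70% of its speed; a pose out of reach is approached as far as the arm can. A call with a gripper value outside its range is refused whole. The fingers move at their own pace and stop on an object; the grip force is fixed at half the most. Time passes only in rows, so rows that repeat a pose let the fingers close. It gives the time, the measured TCP pose, the force and the opening at its end, in the units of the state.
- sensors.get_obs(): the state, without advancing time (a new reading comes with each control period).
- imaging.capture(name): name is "scene" or "top" or "wrist"; returns the picture (420x560x3 uint8, blue, green, red); there is no depth.
- imaging.calibration(name): a dict with "fx", "fy", "cx", "cy" (pixels), "world_to_cam" (4x4, takes a point from world to camera coordinates); the wrist camera has in their place "hand_eye" (4x4, takes a point from camera to tool coordinates, whose origin is the TCP and whose axes are the flange's). Camera axes: x right, y down, z forward; pixel columns grow to the right and rows downward; lengths in mm; the calibration is good to about 2 mm. A picture is of the moment at which its call begins: read the wrist's pose just before it. calibration takes no time and is no camera call.
- ticket.close_job(): hands the job in, once; it reports no verdict.
The state is a dict: "time": time; "joint_positions": joint angles; "dq": joint speeds; "tau": joint torques, N m; "tool_pos": TCP position; "tcp_rot": TCP orientation; "contact_force": force on the tool from outside, world axes, zero at the start; "moment": the same for the moment, N m; "grip_width": finger opening in mm.
Only numpy, scipy, OpenCV 4.12 (cv2) and the standard library are available. Lean on these libraries where they do the work, as an engineer would, in place of code of your own. Each camera call takes 0.05 s, during which the arm holds its last target. There are 200 camera calls.

TASK

Press the lid of the tea tub on the small wooden tea carrier down until it is fully home and level, with the carrier still standing on the worktop. Then pick the carrier up by its dark crossbar and bring it over the middle of the chopping board without tipping it, so that the loose steel tea ball stays in its shallow dish, and finish there still holding it still and level, about 10 cm clear above the board. Leave the other things alone.

Things in the scene. Friction and masses are not known exactly. Their poses are not given: they have to be found in the camera images.
- tray: tea carrier, loose, about 0.45 kg, balanced about its crossbar: light wood base 110 (x) x 250 (y) x 10 mm; origin: centre of its underside, z up. Fixed on it: a white tub at y = -85 mm (56 mm across, rim 58 mm above the underside), a shallow blue dish at y = +85 mm (50 mm across, 38 inside, lip 2.5 mm above its floor), and in the middle a dark arch handle, top 126 mm above the underside
- tray_grip (a point): centre of the handle's crossbar, 115 mm above the carrier's underside. The bar runs along the carrier's x, 14 mm thick (y), 22 mm high, 72 mm free between its posts; grip it from above, fingers closing along the carrier's y. Axes as the carrier's
- tub_rim (a point): centre of the tub's mouth, at rim height. Axes as the carrier's
- pocket (a point): where the centre of the tea ball is when it rests in the middle of the dish. Axes as the carrier's
- lid: the tub's loose lid, 35 g: brown wooden disc 60 mm across, 5 mm thick, on a dark rubber plug 14 mm long. Origin at the plug's foot on the axis, z up. At first it sits on three spring catches in the tub's mouth, disc about 8 mm above the rim; pressed at the centre with about 6 to 15 N it snaps past them until the disc lies on the rim (origin then 44 mm above the carrier's underside)
- lid_top (a point): centre of the lid's flat top, 19 mm above the lid's origin: about 71 mm above the carrier's underside at the start, 63 mm when home; press here
- tea_ball: the tea ball (infuser): perforated steel ball, 44 mm across, about 60 g, lying loose in the dish; it can roll about 8 mm from the dish's middle and rolls out over the lip if the carrier tips by about 25 degrees. Its own frame turns as it rolls
- tea_ball_center (a point): centre of the tea ball
- chopping_board: beech chopping board lying on the worktop, does not move, 200 (x) x 300 (y) x 18 mm. Origin at the centre of its underside
- cumin_jar: small spice jar with red cap, 45 mm wide, 109 mm tall, at the back; a bystander. Origin under its centre
- curry_jar: spice jar with purple cap, 50 mm wide, 110 mm tall, at the back; a bystander. Origin under its centre
- lemon: yellow lemon, 72x57x58 mm, at the back, middle; a bystander. Origin at its underside
Things that resemble listed ones, but are neither listed nor needed, are in the scene too. What is shaped like the lid but pink or turquoise is not meant.

How it is judged:
By the outcome, as a careful person would: the job done as asked, in the order asked, and still so for the second after the job is handed in, while the arm keeps its last pose, push and grip.
It also fails if it takes over 61 s, if anything falls off the work surface, if the arm or the gripper's body presses on something with over 40 N, if the wrist force passes 120 N, or if a joint passes its speed limit or range.

## Working session

There is one attempt and no reset: what is moved stays moved. The work goes in short steps, Python scripts to look and compute and a tool call to move; the robot and the scene stay as the last step left them, time stands still between calls to the robot, and variables do not carry over. Pictures are saved under pics/ and viewed, about 8 in all and at most 12, crops included, and the job is handed in when it is done.

Besides the shell and the picture viewer there is one more tool, called after ">>>" by a JSON object that holds its "name" and its "arguments". arm_command: Moves the arm, as the interface text tells. Its arguments: {"type":"object","properties":{"increments":{"type":"array","items":{"type":"number"}}},"required":["increments"]}

```bash
mkdir -p pics; python3 - <<'E'
from plant import sensors, imaging
import cv2,numpy as np
o=sensors.get_obs();print(o)
for n in("scene","top"):
    cv2.imwrite(f"pics/{n}0.png",cv2.resize(imaging.capture(n),(800,600),interpolation=cv2.INTER_CUBIC)); c=imaging.calibration(n);print(n,{k:np.round(v,3).tolist() for k,v in c.items()})
print({k:np.round(v,3).tolist() for k,v in imaging.calibration("wrist").items()})
E
```

```text
{'time': 0.0, 'joint_positions': array([-1.34799021e+00,  3.42741173e-01,  1.52503735e+00, -2.02930856e-05,
        1.27543651e+00, -1.46015579e-01]), 'dq': array([-0.00271083,  0.00035602, -0.00050733, -0.00041659, -0.00061137,
       -0.0007927 ]), 'tau': array([ 2.11041042e-03, -4.31237304e+01, -2.44223160e+01,  7.19958334e-02,
        5.57671837e-02, -1.16507103e-04]), 'tool_pos': array([ 189.18252934, -489.2686587 ,  226.02831588]), 'tcp_rot': array([-3.13998472e+00, -2.16852872e-04,  3.68827442e-01]), 'contact_force': array([ 0.32651005, -0.19963753,  0.11221244]), 'moment': array([-0.00406623, -0.02091965, -0.03146159]), 'grip_width': 91.87016362037895}
scene {'fx': 480.596, 'fy': 480.596, 'cx': 280.254, 'cy': 212.474, 'world_to_cam': [[-0.848, -0.53, 0.021, 494.815], [-0.383, 0.585, -0.714, 249.84], [0.367, -0.613, -0.7, 1117.206], [0.0, 0.0, 0.0, 1.0]]}
top {'fx': 459.366, 'fy': 459.366, 'cx': 273.885, 'cy': 209.786, 'world_to_cam': [[0.005, -1.0, -0.017, 37.012], [-0.987, -0.002, -0.158, 574.519], [0.158, 0.017, -0.987, 1060.954], [0.0, 0.0, 0.0, 1.0]]}
{'fx': 354.71, 'fy': 354.71, 'cx': 276.514, 'cy': 210.569, 'hand_eye': [[0.0, -0.96, -0.28, 76.198], [1.0, 0.0, -0.0, 0.113], [0.0, -0.28, 0.96, -159.064], [0.0, 0.0, 0.0, 1.0]]}
```

View pics/scene0.png

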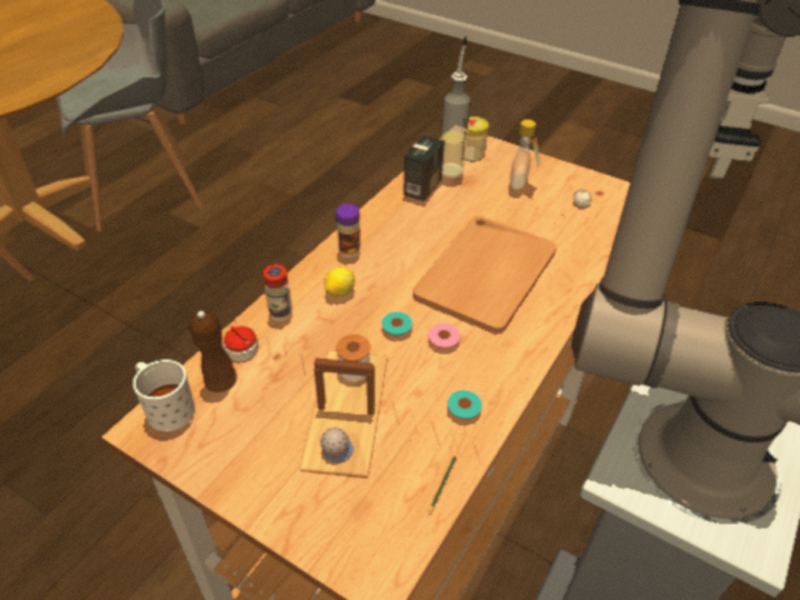

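View pics/top0.png

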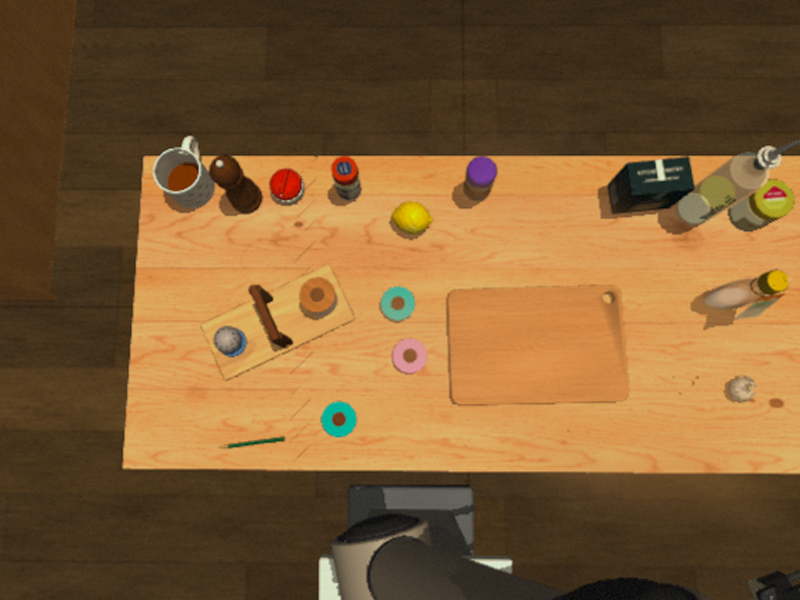

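Scene view: carrier with the brown lid on its tub at (352,345), arch (345,385), ball (335,443). Top view: carrier with lid (318,296), handle (270,318), ball (230,341), and the board centred at about (537,345). The lookalikes are turquoise (398,303), turquoise (339,419) and pink (409,355), all lying on the table. The brown disc on the carrier's tub is the one that fits. I'll confirm it and measure in an enlarged crop.

```bash
python3 - <<'E'
import cv2,numpy as np
from plant import imaging
t=imaging.capture("top");s=imaging.capture("scene")
# top crop cols 130-260, rows 175-275 x4 ; scene crop cols 205-275 rows 225-335
a=cv2.resize(t[180:270,135:255],None,fx=5,fy=5,interpolation=cv2.INTER_CUBIC)
b=cv2.resize(s[230:340,205:275],None,fx=4,fy=4,interpolation=cv2.INTER_CUBIC)
cv2.imwrite("pics/ctop.png",a);
print(a.shape,b.shape)
c=np.zeros((450,600+200,3),np.uint8); 
b=cv2.resize(s[235:340,210:256+12],None,fx=4,fy=4,interpolation=cv2.INTER_CUBIC)[:,:200]
c[:,:600]=a;c[:b.shape[0],600:600+b.shape[1]]=b
cv2.imwrite("pics/comp.png",c)
E
```

```text
(450, 600, 3) (440, 280, 3)
```

View pics/comp.png

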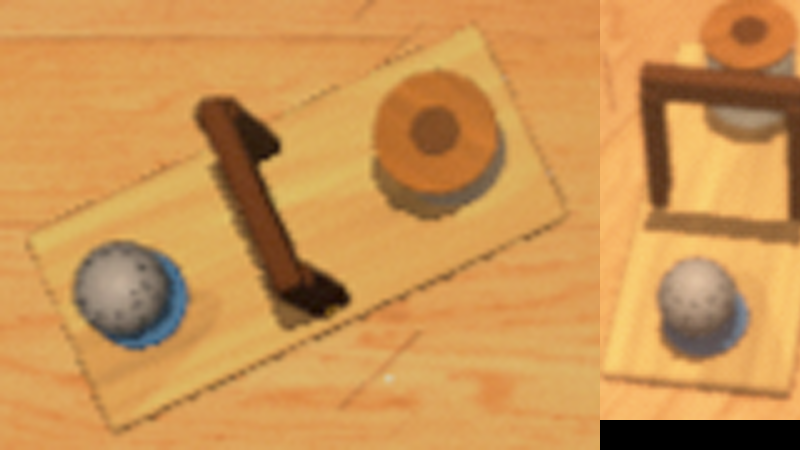

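Confirmed. In the crop the brown disc is on the white tub with its centre at (435,130), the base corners are (475,25), (567,213), (113,430), (28,240), and the ball is at (122,289). The crossbar runs from about (213,103) to (293,290). Next I fit the poses.

```bash
cat > h.py <<'E'
import numpy as np
from scipy.optimize import least_squares
from scipy.spatial.transform import Rotation as R
from plant import sensors, imaging
def ray(cam,px):
    c=imaging.calibration(cam); W=np.array(c["world_to_cam"]); r=W[:3,:3]
    return -r.T@W[:3,3], r.T@np.array([(px[0]-c["cx"])/c["fx"],(px[1]-c["cy"])/c["fy"],1])
def atz(cam,px,z):
    o,d=ray(cam,px); return o+d*(z-o[2])/d[2]
E
cat > fit.py <<'E'
from h import *
f=lambda p:((p[0]+.5)/5-.5+135,(p[1]+.5)/5-.5+180)
pts=[((475,25),(55,-125,10)),((567,213),(-55,-125,10)),((113,430),(-55,125,10)),((28,240),(55,125,10)),((435,130),(0,-85,71))]
W=[atz("top",f(p),m[2]) for p,m in pts]; M=np.array([m for _,m in pts],float)
def res(q):
    c,s=np.cos(q[2]),np.sin(q[2]); return np.r_[[[q[0]+c*m[0]-s*m[1]-w[0],q[1]+s*m[0]+c*m[1]-w[1]] for m,w in zip(M,W)]].ravel()
q=least_squares(res,[500,300,0.4]).x;print("carrier",q,np.degrees(q[2]));print(res(q).reshape(-1,2).round(1))
print("lid",W[4]);print("bar ends z126",atz("top",f((213,103)),126),atz("top",f((293,290)),126))
print("ball",atz("top",f((122,289)),34))
g=lambda p:((p[0]+.5)*.7-.5,(p[1]+.5)*.7-.5)
b=np.array([atz("top",g(p),18) for p in((448,288),(620,287),(628,402),(452,404))]);print("board",b.round(0),b.mean(0))
# scene check of lid
print("lid scene",atz("scene",(g((353,347))),71))
c,s=np.cos(q[2]),np.sin(q[2])
print("tub model",q[0]+85*s,q[1]-85*c)
E
python3 fit.py
```

```text
carrier [5.42177438e+02 2.38081550e+02 4.58614775e-01] 26.276691053955766
[[ 2.8 -1. ]
 [-0.6 -2.1]
 [-3.4  0.7]
 [ 1.6  2.7]
 [-0.3 -0.3]]
lid [580.13309489 162.17484232  71.        ]
bar ends z126 [582.94939466 255.18236586 126.        ] [498.71470693 216.33463933 126.        ]
ball [507.9414782  317.31948335  34.        ]
board [[ 600.  -58.   18.]
 [ 602. -355.   18.]
 [ 406. -358.   18.]
 [ 401.  -63.   18.]] [ 502.48963778 -208.64665796   18.        ]
lid scene [578.32537787 165.37434     71.        ]
tub model 579.8074860728901 161.86488898535146
```

>>> {"name": "arm_command", "arguments": {"increments": [1, 6, -5, 1, -1, 1, 24, -19, 3, -4, 1, 48, -37, 5, -8, 1, 84, -65, 9, -13, 1, 126, -98, 14, -20, 1, 168, -131, 18, -27, 1, 210, -163, 23, -33, 1, 252, -196, 28, -40, 1, 294, -229, 32, -47, 1, 336, -262, 37, -53, 1, 378, -294, 42, -60, 1, 420, -327, 46, -67, 1, 462, -360, 51, -73, 1, 504, -392, 55, -80, 1, 540, -420, 59, -86, 1, 570, -444, 63, -90, 1, 588, -458, 65, -93, 1, 599.5, -467, 66, -95.2, 1, 599.5, -467, 66, -95.2, 1, 599.5, -467, 66, -95.2]}}

```text
time: 2.7
tool_pos: [579.7, 161.3, 160.8]
tcp_rot: [-3.141, 0.0, 2.029]
contact_force: [-0.0, 0.3, 0.2]
grip_width: 0.5
```

```bash
cat > wr.py <<'E'
from h import *
import cv2,sys
o=sensors.get_obs(); im=imaging.capture("wrist")
print(o["time"],o["tool_pos"].round(1),np.degrees(o["tcp_rot"]).round(2),o["joint_positions"].round(3),o["contact_force"].round(1))
np.savez("w.npz",p=o["tool_pos"],r=o["tcp_rot"])
cv2.imwrite("pics/"+sys.argv[1],cv2.resize(im,(800,600),interpolation=cv2.INTER_CUBIC))
E
cat >> h.py <<'E'
def watz(px,z):   # wrist ray, px in 800x600 view
    w=np.load("w.npz"); c=imaging.calibration("wrist"); H=np.array(c["hand_eye"]); Rt=R.from_euler("xyz",w["r"]).as_matrix()
    u,v=(px[0]+.5)*.7-.5,(px[1]+.5)*.7-.5
    d=Rt@H[:3,:3]@[(u-c["cx"])/c["fx"],(v-c["cy"])/c["fy"],1]; o=Rt@H[:3,3]+w["p"]
    return o+d*(z-o[2])/d[2]
E
python3 wr.py w1.png
```

```text
2.7 [579.7 161.3 160.8] [-1.7997e+02  1.0000e-02  1.1627e+02] [ 0.144  0.537  1.399 -0.     1.206 -0.314] [-0.   0.3  0.2]
```

View pics/w1.png

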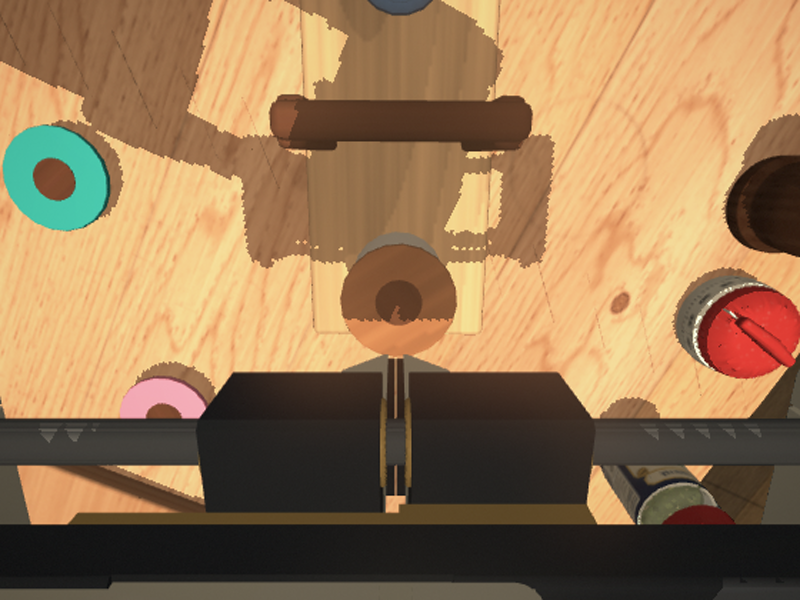

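The wrist view shows the brown lid disc centred at about (399,301). The crossbar runs from (271,122) to (531,118), nearly square to the tool.

```bash
python3 - <<'E'
from h import *
l=watz((398.5,301),71); a=watz((271,104),126);b=watz((531,103),126)
print("lid",l,"bar top far-edge ends",a,b,np.degrees(np.arctan2(*(a-b)[[1,0]])))
m=[watz(p,126) for p in((300,120),(503,119))]; print(m, np.mean(m,0))
E
```

```text
lid [580.50256218 164.93519112  71.        ] bar top far-edge ends [499.56790065 224.69474237 126.        ] [582.81900899 266.18987627 126.        ] -153.5068009595166
[array([511.01447509, 224.32304524, 126.        ]), array([576.52005212, 257.06086607, 126.        ])] [543.76726361 240.69195566 126.        ]
```

>>> {"name": "arm_command", "arguments": {"increments": [1, 2, 1.5, 10, 0, 1, 2, 1.5, 25, 0, 1, 2, 1.5, 45, 0, 1, 2, 1.5, 62, 0, 1, 2, 1.5, 74, 0, 1, 2, 1.5, 80, 0, 1, 2, 1.5, 83, 0, 1, 2, 1.5, 85, 0, 1, 2, 1.5, 86, 0, 1, 2, 1.5, 87, 0, 1, 2, 1.5, 88, 0, 1, 2, 1.5, 89, 0, 1, 2, 1.5, 90, 0, 1, 2, 1.5, 90, 0]}}

```text
time: 4.5
tool_pos: [580.6, 164.4, 70.7]
tcp_rot: [3.142, 0.0, 2.03]
contact_force: [-0.7, 0.7, 0.5]
grip_width: 0.4
```

>>> {"name": "arm_command", "arguments": {"increments": [1, 0, 0, 0.5, 0, 1, 0, 0, 1, 0, 1, 0, 0, 1.5, 0, 1, 0, 0, 2, 0, 1, 0, 0, 2, 0]}}

```text
time: 5.12
tool_pos: [580.9, 164.4, 69.3]
tcp_rot: [3.141, 0.001, 2.03]
contact_force: [-1.1, -0.2, 6.5]
grip_width: 0.2
```

>>> {"name": "arm_command", "arguments": {"increments": [1, 0, 0, 0.5, 0, 1, 0, 0, 1, 0, 1, 0, 0, 1.5, 0, 1, 0, 0, 2, 0, 1, 0, 0, 2, 0]}}

```text
time: 5.75
tool_pos: [580.4, 164.6, 66.9]
tcp_rot: [-3.141, -0.0, 2.03]
contact_force: [-1.8, 0.0, 4.9]
grip_width: 0.6
```

>>> {"name": "arm_command", "arguments": {"increments": [1, 0, 0, 0.5, 0, 1, 0, 0, 1, 0, 1, 0, 0, 1.5, 0, 1, 0, 0, 2, 0, 1, 0, 0, 2.5, 0, 1, 0, 0, 3, 0, 1, 0, 0, 3, 0]}}

```text
time: 6.62
tool_pos: [580.6, 164.5, 63.6]
tcp_rot: [-3.142, 0.0, 2.03]
contact_force: [-1.0, 0.2, -0.2]
grip_width: 0.3
```

>>> {"name": "arm_command", "arguments": {"increments": [1, 0, 0, 0.5, 0, 1, 0, 0, 1, 0, 1, 0, 0, 1.5, 0, 1, 0, 0, 2, 0, 1, 0, 0, 2, 0]}}

```text
time: 7.25
tool_pos: [580.7, 164.5, 63.2]
tcp_rot: [3.141, 0.0, 2.03]
contact_force: [-4.5, -1.5, 10.5]
grip_width: 0.3
```

>>> {"name": "arm_command", "arguments": {"increments": [1, 0, 0, 0.5, 0, 1, 0, 0, 1, 0, 1, 0, 0, 1, 0, 1, 0, 0, 1, 0]}}

```text
time: 7.75
tool_pos: [580.7, 164.5, 63.2]
tcp_rot: [3.14, 0.001, 2.031]
contact_force: [-6.3, -1.5, 17.5]
grip_width: 0.5
```

>>> {"name": "arm_command", "arguments": {"increments": [1, 0, 0, -2, 0, 1, 0, 0, -8, 0, 1, 0, 0, -20, 0, 1, 0, 0, -40, 0, 1, 0, 0, -65, 0, 1, 0, 0, -90, 0, 0.5, 0, 0, -108, 0, 0, 0, 0, -117, 0, 0, 0, 0, -120, 0, 0, 0, 0, -120, 0, 0, 0, 0, -120, 0]}}

```text
time: 9.12
tool_pos: [580.2, 164.4, 179.9]
tcp_rot: [-3.14, -0.0, 2.03]
contact_force: [0.0, -0.2, 0.7]
grip_width: 45.7
```

```bash
python3 wr.py w2.png; python3 - <<'E'
from h import *
import cv2
s=imaging.capture("scene"); c=s[225:345,195:295]; cv2.imwrite("pics/s2.png",cv2.resize(c,(600,600*120//100 if 0 else 600),interpolation=cv2.INTER_CUBIC))
E
```

```text
9.125 [580.2 164.4 179.9] [-1.7992e+02 -2.0000e-02  1.1633e+02] [ 0.149  0.523  1.367 -0.     1.253 -0.31 ] [ 0.  -0.2  0.7]
```

View pics/w2.png

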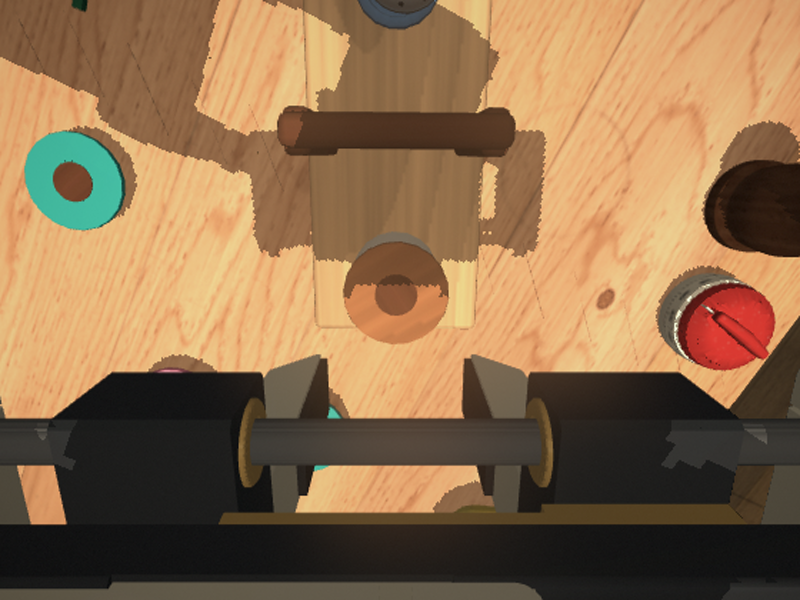

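View pics/s2.png

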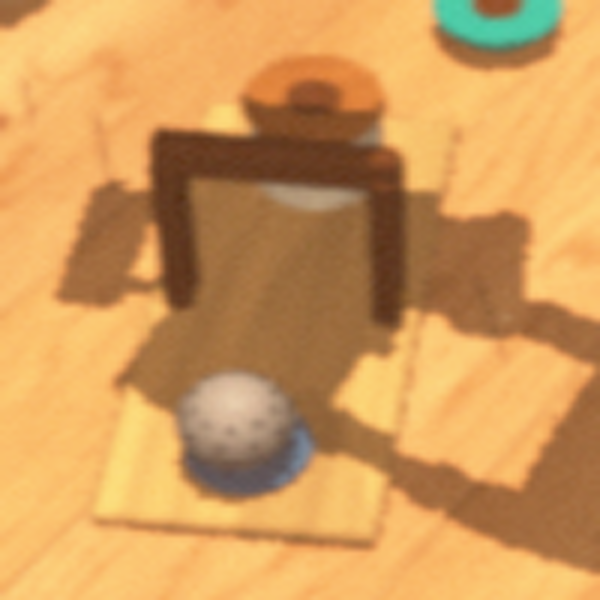

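```bash
python3 - <<'E'
from h import *
print("lid",watz((396,293),63)); print("bar",watz((396.5,130),126))
a=watz((300,130),126);b=watz((490,129.5),126);print(np.degrees(np.arctan2(*(b-a)[[1,0]])))
L=watz((316,320),10);U=watz((305,0),10);print("left edge dir",np.degrees(np.arctan2(*(U-L)[[1,0]]))-90)
L=watz((472,320),10);U=watz((490,60),10);print("right edge dir",np.degrees(np.arctan2(*(U-L)[[1,0]]))-90)
print([watz(p,10).round(1) for p in ((316,327),(474,327))])
E
```

```text
lid [581.16640245 164.60729731  63.        ]
bar [543.79475089 240.46893176 126.        ]
26.486869675166318
left edge dir 25.720230565614187
right edge dir 25.001672469129872
[array([549.1, 105.6,  10. ]), array([646.3, 153.7,  10. ])]
```

The scene crop shows the lid seated on the tub and the ball in its dish. The bar centre is at about (543.8, 240.5), and tub to bar measures 84.6 mm against 85 nominal. Next I move over the bar and descend.

>>> {"name": "arm_command", "arguments": {"increments": [0, 4, 0, 0, 4, 0, 12, 0, 0, 13, 0, 21, 0, 0, 23, 0, 31, 0, 0, 33, 0, 40, 0, 0, 43, 0, 50, 0, 0, 53, 0, 59, 1, 0, 63, 0, 69, 1, 0, 73, 0, 77, 1, 0, 82, 0, 82, 1, 3, 88, 0, 84.3, 1.1, 10, 90, 0, 84.3, 1.1, 25, 90, 0, 84.3, 1.1, 42, 90, 0, 84.3, 1.1, 58, 90, 0, 84.3, 1.1, 71, 90, 0, 84.3, 1.1, 80, 90, 0, 84.3, 1.1, 84.5, 90, 0, 84.3, 1.1, 84.5, 90, 0, 84.3, 1.1, 84.5, 90]}}

```text
time: 11.6
tool_pos: [544.5, 240.6, 96.7]
tcp_rot: [3.141, -0.001, 0.46]
contact_force: [-0.6, 0.4, 1.1]
grip_width: 91.6
```

```bash
python3 wr.py w3.png
```

```text
11.6 [544.5 240.6  96.7] [ 1.7999e+02 -5.0000e-02  2.6330e+01] [ 0.287  0.593  1.494 -0.     1.053  1.399] [-0.6  0.4  1.1]
```

View pics/w3.png

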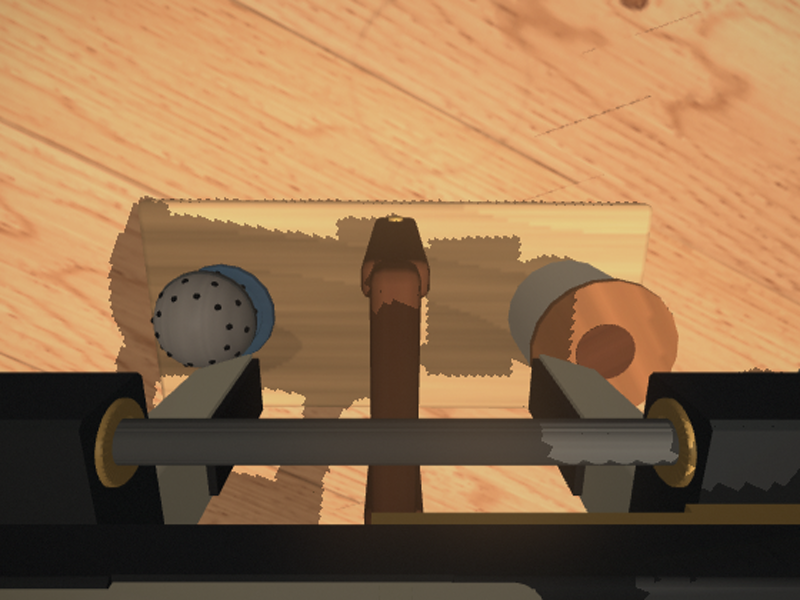

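The bar lies at columns 370–420, centred between the fingers (260 and 530). The ball is in the dish and the lid is flush. Closing now.

>>> {"name": "arm_command", "arguments": {"increments": [0.4, 0, 0, 0, 0, 0.5, 0, 0, 0, 0, 0.6, 0, 0, 0, 0, 0.65, 0, 0, 0, 0, 0.7, 0, 0, 0, 0, 0.75, 0, 0, 0, 0, 0.8, 0, 0, 0, 0, 0.85, 0, 0, 0, 0, 0.9, 0, 0, 0, 0, 1, 0, 0, 0, 0, 1, 0, 0, 0, 0, 1, 0, 0, 0, 0, 1, 0, 0, 0, 0, 1, 0, 0, 0, 0]}}

```text
time: 13.4
tool_pos: [544.2, 240.5, 96.2]
tcp_rot: [-3.142, 0.0, 0.46]
contact_force: [-1.6, 0.6, -0.2]
grip_width: 13.7
```

>>> {"name": "arm_command", "arguments": {"increments": [1, 0, 0, -1, 0, 1, 0, 0, -3, 0, 1, 0, 0, -6, 0, 1, 0, 0, -10, 0, 1, 0, 0, -16, 0, 1, 0, 0, -23, 0, 1, 0, 0, -31, 0, 1, 0, 0, -40, 0, 1, 0, 0, -50, 0, 1, 0, 0, -60, 0, 1, 0, 0, -70, 0, 1, 0, 0, -80, 0, 1, 0, 0, -89, 0, 1, 0, 0, -97, 0, 1, 0, 0, -104, 0, 1, 0, 0, -110, 0, 1, 0, 0, -114, 0, 1, 0, 0, -117, 0, 1, 0, 0, -118, 0, 1, 0, 0, -118, 0]}}

```text
time: 15.9
tool_pos: [544.1, 240.5, 214.1]
tcp_rot: [3.142, 0.0, 0.46]
contact_force: [0.3, -0.0, -4.9]
grip_width: 13.8
```

```bash
python3 wr.py w4.png
```

```text
15.9 [544.1 240.5 214.1] [1.800e+02 1.000e-02 2.633e+01] [ 0.287  0.481  1.342 -0.     1.319  1.399] [ 0.3 -0.  -4.9]
```

View pics/w4.png

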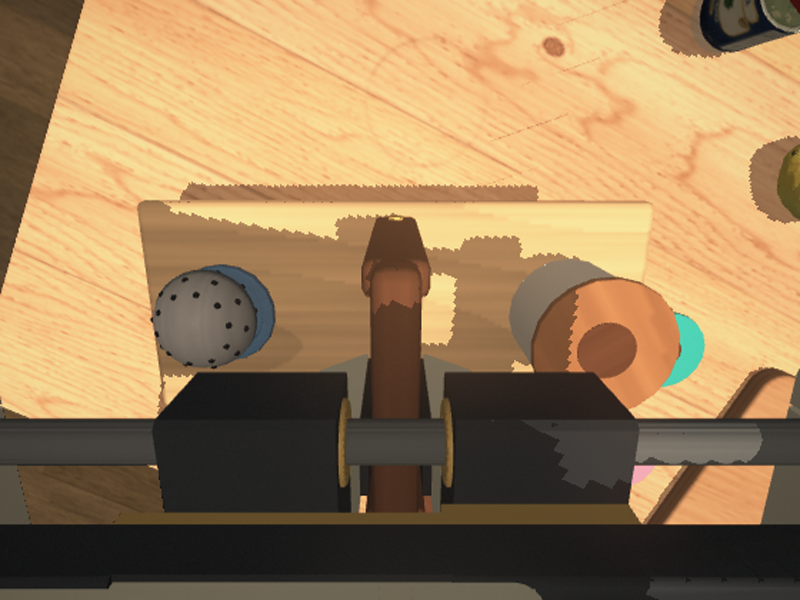

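The carrier is lifted: its far edge is level at row 202 on both ends, the ball is in its dish and the weight reading is about 5 N. I'll carry it slowly to the board.

>>> {"name": "arm_command", "arguments": {"increments": [1, -0.8, 1.3, 0, 0, 1, -2.4, 3.8, 0, 0, 1, -4.7, 7.7, 0, 0, 1, -7.9, 12.8, 0, 0, 1, -11.8, 19.1, 0, 0, 1, -16.5, 26.8, 0, 0, 1, -22, 35.7, 0, 0, 1, -28.3, 46, 0, 0, 1, -35.4, 57.4, 0, 0, 1, -43.2, 70.2, 0, 0, 1, -51.1, 83, 0, 0, 1, -59, 95.7, 0, 0, 1, -66.8, 108.5, 0, 0, 1, -74.7, 121.3, 0, 0, 1, -82.6, 134, 0, 0, 1, -90.4, 146.8, 0, 0, 1, -98.3, 159.6, 0, 0, 1, -106.2, 172.3, 0, 0, 1, -114, 185.1, 0, 0, 1, -121.9, 197.9, 0, 0]}}

```text
time: 18.45
tool_pos: [522.6, 8.1, 214.2]
tcp_rot: [3.141, -0.0, 0.46]
contact_force: [-0.0, -0.1, -5.4]
grip_width: 13.8
```

>>> {"name": "arm_command", "arguments": {"increments": [1, -7.9, 12.8, 0, 0, 1, -15.7, 25.5, 0, 0, 1, -23.6, 38.3, 0, 0, 1, -31.5, 51.1, 0, 0, 1, -39.3, 63.8, 0, 0, 1, -47.2, 76.6, 0, 0, 1, -55, 89.4, 0, 0, 1, -62.9, 102.1, 0, 0, 1, -70.8, 114.9, 0, 0, 1, -78.6, 127.7, 0, 0, 1, -85.7, 139.2, 0, 0, 1, -92, 149.4, 0, 0, 1, -97.5, 158.3, 0, 0, 1, -102.2, 166, 0, 0, 1, -106.2, 172.4, 0, 0, 1, -109.4, 177.6, 0, 0, 1, -111.9, 181.6, 0, 0, 1, -113.6, 184.4, 0, 0, 1, -114.4, 185.8, 0, 0, 1, -114.6, 186.1, 0, 0]}}

```text
time: 20.95
tool_pos: [502.5, -208.5, 214.2]
tcp_rot: [3.142, -0.0, 0.46]
contact_force: [-0.0, -0.2, -5.7]
grip_width: 13.7
```

>>> {"name": "arm_command", "arguments": {"increments": [1, 0, 0, 0, 0, 1, 0, 0, 0, 0, 1, 0, 0, 0, 0, 1, 0, 0, 0, 0, 1, 0, 0, 0, 0, 1, 0, 0, 0, 0, 1, 0, 0, 0, 0, 1, 0, 0, 0, 0]}}

```text
time: 21.95
tool_pos: [502.5, -208.6, 214.2]
tcp_rot: [3.142, 0.0, 0.459]
contact_force: [1.0, 0.2, -5.9]
grip_width: 13.7
```

```bash
python3 wr.py w5.png; python3 - <<'E'
from h import *
import cv2
s=imaging.capture("scene");t=imaging.capture("top")
c=np.hstack([cv2.resize(s[100:280,260:430],(400,424)),cv2.resize(t[150:320,280:450],(400,424))]);w=cv2.imread("pics/w5.png")[150:420]
cv2.imwrite("pics/f.png",np.vstack([c,cv2.resize(w,(520,176)) if 0 else cv2.copyMakeBorder(cv2.resize(w,(520,176)),0,0,0,280,cv2.BORDER_CONSTANT)]))
E
```

```text
21.95 [ 502.5 -208.6  214.2] [180.     0.    26.33] [-0.534  0.387  1.492 -0.     1.263  0.577] [ 1.   0.2 -5.9]
```

View pics/f.png

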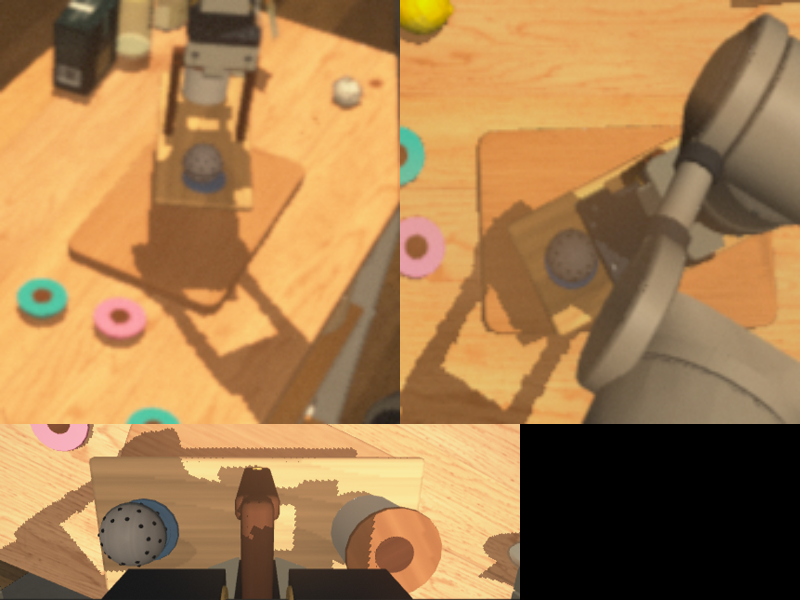

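The final view shows the carrier level over the board, with its far edge at row 458 on both ends. The ball is in its dish at (133,534), the lid is seated at (393,550), and the arm is still.

```bash
python3 -c "
from plant import ticket
print(ticket.close_job())"
```

```text
the job is handed in; nothing more can be done
None
```

I pressed the lid home with the carrier still on the worktop. Then I lifted the carrier by its crossbar, carried it slowly over the board, and handed the job in with the arm holding it there (about 22 s of the 61 s used).

- **Lid:** it snapped past the catches. The fingertips then stopped firmly at 63.2 mm (63 mm nominal when home) under 17.5 N, and the lid looked flush in the pictures.
- **Final position:** the TCP is at (502.5, −208.6), matching my measured board centre of (502.5, −208.6). The underside is at about 118 mm, so about 100 mm clear of the board; this comes from the 118 mm rise of the tool, not a direct measurement.
- **Level and ball:** in the last wrist picture the carrier's far edge is at the same row on both ends and the ball is in its dish.
- **Grip and load:** the fingers hold the bar at 13.7 mm. The vertical load reads 5 to 6 N, which fits the carrier's weight.

The board centre and the carrier position come from camera readings good to about 2–3 mm; the carrier's corner fit left up to about 3.5 mm. No check failed.

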